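# Line up the display tubs by size

## Robot

A 7-joint arm with a two-finger parallel gripper is mounted at the origin on the work surface. World frame = base frame: x ahead of the robot, y to its left, z up, the work surface at z = 0. Lengths are in mm, angles in rad, forces in N, time in s.
With the tool pointing down it reaches from about 400 to 750 mm from the base axis. Payload 19.5 kg.
Tool frame: the origin (TCP) lies between the finger pads; the fingertips stand 19 mm ahead of it and the grasp point (between the pads) is the TCP (bot.tip_extent is the distance from the TCP to the fingertips, in mm); z points along the fingers, y is the direction in which the jaws open and shut (so a half turn about z gives the same grasp; the last joint's range is limited). The gripper opens to 85 mm and grips with 20 to 120 N. Pads are 22 mm wide; open, the fingers measure 114 mm over their backs; the gripper's body (76 mm by 85 mm) begins 54 mm behind the grasp point. The pads swing forward as they close: fully open they stand 13 mm farther back than shut.
Start: joints at [-1.213, 0.707, -0.028, 1.485, 0.022, 0.951, -0.075], TCP at [223.796, 529.634, 250.268] pointing down, gripper open.
Joint ranges: [-2.71, 2.71], [-0.32, 2.16], [-1.57, 1.52], [0, 2.45], [-1.46, 4.6], [0, 2.02], [-2.83, 2.83]. Speed limits (rad/s): [1.89, 1.89, 2.57, 2.57, 3.01, 3.01, 3.01].

## Interface

Orientations are given as a unit quaternion [x, y, z, w].
In Python, from cell import sense, vision, bot gives the robot as it stands.
- The arm moves only by the tool carry_out, never from a script. Its argument "series" is a list that holds one entry, the list of rows, each a list of 7 numbers: the shift along the tool's x, y, z in m, then the turn, a rotation vector about the tool's x, y, z in degrees, then the closure, from 0 (fully open) to 1 (shut). A call has 1 to 10 rows; each row shifts and turns the pose as measured when the row begins, along the tool's axes as they then stand; what a row does not reach is not made up. A row lasts 1/8 s, in which the tool goes at most 62.5 mm and 10.7 degrees, less where a joint would pass 70% of its speed; a pose out of reach is approached as far as the arm can. A call with a gripper value outside its range is refused whole. The fingers move at their own pace and stop on an object; "force" is the grip in N (left out, the last holds). Time passes only in rows, so rows that do not move let the fingers close. It gives the time, the measured TCP pose, the force and the opening at its end, in the units of the state.
- sense(): the state, without advancing time (a new reading comes with each control period).
- vision.get_image(name): name is "scene" or "top" or "wrist"; returns a dict with "pixels" (420x560x3 uint8, blue, green, red), "intrinsics" (3x3 intrinsics, pixels), "dist" ([k1, k2, p1, p2, k3] as OpenCV has them; the pictures are not rectified), "rvec" (rotation vector, rad) and "tvec" (3), from world to camera coordinates, as OpenCV has them; the wrist camera has in their place "tool_from_camera" (4x4, takes a point from camera to tool coordinates, whose origin is the TCP and whose axes are the flange's). Camera axes: x right, y down, z forward; pixel columns grow to the right and rows downward; lengths in mm; the calibration is good to about 2 mm. A picture is of the moment at which its call begins: read the wrist's pose just before it. There is no depth.
- bot.hand_in(): hands the job in, once; it reports no verdict.
Trained networks look in a picture, given as the dict that the camera call returned (one of the last four; its "shot" number tells which), for a name from the list of things; names that differ only in an ending like _2 or _b are one class to them, and where a whole thing is asked for, a point or a joint stands for the part that bears it (a point fixed in the world has none). Each returns a list of dicts, best first, with "conf" (0 to 1); they miss things now and then, are a little off and sometimes report something else, mostly with a low value. They report only what shows in the picture. A call takes as long as a camera call. They do not tell look-alikes from the thing itself.
- vision.recognise(thing, picture): "rect" ([left, top, right, bottom] in pixels, round what is visible of it).
The state is a dict: "time_s": time; "q": joint angles; "dq": joint speeds; "effort": joint torques, N m; "ee_pos": TCP position; "ee_rot": TCP orientation; "contact_force": force on the tool from outside, world axes, zero at the start; "moment": the same for the moment, N m; "grip_width": finger opening in mm.
Only numpy, scipy, OpenCV 4.12 (cv2) and the standard library are available. Lean on these libraries where they do the work, as an engineer would, in place of code of your own. Each camera call takes 0.05 s, during which the arm holds its last target.

## Task

Set out the size display on the counter: stand the four lidded dessert tubs on the four coasters of the wooden plank, one centred on each, in order of size from the smallest beside the bell to the tallest at the far end. Keep the tubs upright all the time, let go of them all, and leave the yellow sauce bottle standing where it is.

Things in the scene. Friction and masses are not known exactly. Their poses are not given: they have to be found in the camera images.
- tub_small: Upright round white paper dessert tub, loose, with flat pink lid: number 1 of four by size, smallest first. 45 mm tall; lid 46 mm across, 9 mm deep; wall narrows from 44 mm under the lid to 40 mm at the foot. About 40 g. Starts on the counter (height 0), between robot and plank. Origin: centre of its underside; z up.
- tub_medium: Upright round white paper dessert tub, loose, with flat pink lid: number 2 of four by size, smallest first. 63 mm tall; lid 52 mm across, 9 mm deep; wall narrows from 50 mm under the lid to 46 mm at the foot. About 70 g. Starts on the counter (height 0), between robot and plank. Origin: centre of its underside; z up.
- tub_large: Upright round white paper dessert tub, loose, with flat pink lid: number 3 of four by size, smallest first. 81 mm tall; lid 58 mm across, 9 mm deep; wall narrows from 56 mm under the lid to 52 mm at the foot. About 110 g. Starts on the counter (height 0), between robot and plank. Origin: centre of its underside; z up.
- tub_tallest: Upright round white paper dessert tub, loose, with flat pink lid: number 4 of four by size, smallest first. 99 mm tall; lid 64 mm across, 9 mm deep; wall narrows from 62 mm under the lid to 58 mm at the foot. About 150 g. Starts on the counter (height 0), between robot and plank. Origin: centre of its underside; z up.
- coaster_a: The leftmost (seen from the robot) of four fixed cream coasters with green ring, 72 mm across, 2 mm thick, in a straight row 85 mm apart along a fixed dark wooden plank (540 x 100 x 14 mm, lying roughly left to right). Origin: centre of its underside, on the plank; its top is 2 mm higher (16 mm above the counter). x points across the plank away from the robot, y along the row to the left.
- coaster_b: The second from the left of four fixed cream coasters with green ring, 72 mm across, 2 mm thick, in a straight row 85 mm apart along a fixed dark wooden plank (540 x 100 x 14 mm, lying roughly left to right). Origin: centre of its underside, on the plank; its top is 2 mm higher (16 mm above the counter). x points across the plank away from the robot, y along the row to the left.
- coaster_c: The third from the left of four fixed cream coasters with green ring, 72 mm across, 2 mm thick, in a straight row 85 mm apart along a fixed dark wooden plank (540 x 100 x 14 mm, lying roughly left to right). Origin: centre of its underside, on the plank; its top is 2 mm higher (16 mm above the counter). x points across the plank away from the robot, y along the row to the left.
- coaster_d: The rightmost of four fixed cream coasters with green ring, 72 mm across, 2 mm thick, in a straight row 85 mm apart along a fixed dark wooden plank (540 x 100 x 14 mm, lying roughly left to right). Origin: centre of its underside, on the plank; its top is 2 mm higher (16 mm above the counter). x points across the plank away from the robot, y along the row to the left.
- bell: Brass dome call bell on a black round foot, 76 mm across and 52 mm tall, fixed on one end of the plank, 95 mm beyond the centre of the end coaster; it may be the left or the right end. (The other end always holds a green box, 56 mm square, of wooden sticks, 70 mm tall.) Origin: centre of its underside.
- sauce_bottle: Yellow sauce bottle with white pointed nozzle, 48 mm across, 125 mm tall, loose, standing among the tubs about 115 mm from the next one's centre. It is not part of the job: leave it standing where it is. Origin: centre of its underside; z up.
Things that resemble listed ones, but are neither listed nor needed, are in the scene too. Several things have the shape of the sauce_bottle; the one meant has the colours described above.

How it is judged:
By the outcome, as a careful person would: the job done as asked, in the order asked, and still so for the second after the job is handed in, with the robot touching nothing.
It also fails if it takes over 112 s, if anything falls off the work surface, if the arm or the gripper's body presses on something with over 40 N, if the wrist force passes 120 N, or if a joint passes its speed limit or range.

## Working session

There is one attempt and no reset: what is moved stays moved. The work goes in short steps, Python scripts to look and compute and a tool call to move; the robot and the scene stay as the last step left them, time stands still between calls to the robot, and variables do not carry over. Pictures are saved under pics/ and viewed, and the job is handed in when it is done.

Besides the shell and the picture viewer there is one more tool, called as name(argument=value, ...) on one line, values as JSON. carry_out: Moves the arm, as the interface text tells. Its arguments: {"type":"object","properties":{"series":{"type":"array"},"force":{"type":"number"}},"required":["series"]}

```bash
mkdir -p pics; ls; python3 - <<'E'
from cell import sense, vision, bot
import cv2
s=sense();print(s)
for n in("scene","top"):
    im=vision.get_image(n);cv2.imwrite(f"pics/{n}0.png",im["pixels"])
    print(n,im["intrinsics"],im["dist"],im["rvec"],im["tvec"])
    for t in("tub_small","tub_tallest","coaster_a","bell","sauce_bottle"):
        print(t,[(round(d["conf"],2),[round(v) for v in d["rect"]]) for d in vision.recognise(t,im)])
E
```

```text
pics
{'time_s': 0.0, 'q': array([-1.21266137,  0.70707876, -0.02763906,  1.48501435,  0.02198383,
        0.95090485, -0.07551051]), 'dq': array([-9.08129151e-04, -1.75218758e-04,  6.62973622e-04, -4.22722696e-05,
        9.90937334e-05, -3.96657975e-04,  5.53681634e-04]), 'effort': array([-3.37399706e-04, -8.83182907e+01,  1.23463355e+00, -2.36169755e+01,
        1.69560069e-02,  6.40821512e-03, -3.31444892e-05]), 'ee_pos': array([223.7175298 , 529.41975127, 249.83755053]), 'ee_rot': array([ 1.98589768e-01,  9.80082547e-01, -5.41791255e-04, -1.05275275e-04]), 'contact_force': array([0.02706384, 0.09959314, 0.40406791]), 'moment': array([ 0.02148622,  0.01690244, -0.00309608]), 'grip_width': 85.45246692110813}
scene [[477.90054633   0.         275.54617241]
 [  0.         477.90054633 207.91973765]
 [  0.           0.           1.        ]] [-0.1567773  0.         0.         0.         0.       ] [ 1.76692588  1.56957119 -0.72034058] [ -74.52716515 -324.10921515 1373.36094157]
tub_small [(0.77, [359, 161, 388, 191])]
tub_tallest [(0.85, [194, 152, 225, 208])]
coaster_a [(0.93, [255, 
[... 252 characters left out ...]
6, [259, 152, 286, 205])]
top [[497.54671987   0.         285.95268503]
 [  0.         497.54671987 216.01159642]
 [  0.           0.           1.        ]] [0.0025486 0.        0.        0.        0.       ] [ 2.14093192 -2.13355801  0.17520924] [ 15.22371833 532.26993086 852.10891809]
tub_small [(0.82, [150, 251, 182, 274])]
tub_tallest [(0.92, [345, 234, 388, 272])]
coaster_a [(0.96, [327, 156, 366, 190]), (0.72, [281, 157, 318, 199]), (0.69, [190, 166, 230, 203]), (0.57, [237, 165, 278, 203])]
bell [(0.7, [139, 169, 179, 205])]
sauce_bottle [(0.88, [186, 308, 216, 338]), (0.75, [279, 228, 310, 258]), (0.75, [270, 281, 300, 314]), (0.59, [316, 83, 343, 119]), (0.56, [340, 311, 376, 343])]
```

View pics/scene0.png

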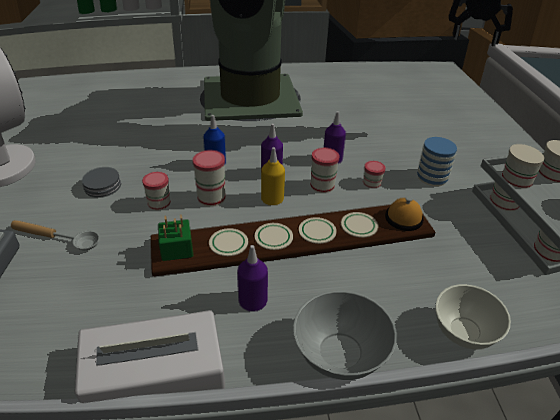

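View pics/top0.png

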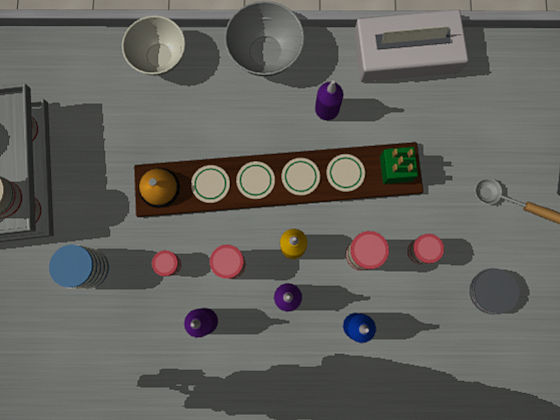

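The bell is at the left end, so left to right the order is small (a), medium (b), large (c), tallest (d). In the top picture, left to right, I see small (165,263), large (227,261), the yellow bottle (293,243), tallest (369,250) and medium (428,248). Next I'll measure them in both cameras.

```bash
cat > h.py <<'E'
from cell import sense, vision, bot
import cv2, numpy as np
from scipy.optimize import least_squares
H={"small":(45,46),"medium":(63,52),"large":(81,58),"tallest":(99,64)}
def proj(im,P): return cv2.projectPoints(np.asarray(P,float),np.array(im["rvec"]),np.array(im["tvec"]),np.array(im["intrinsics"]),np.array(im["dist"]))[0][:,0]
def cyl(x,y,z0,z1,d):
    t=np.linspace(0,2*np.pi,40,endpoint=False)
    return np.array([[x+d/2*np.cos(a),y+d/2*np.sin(a),z] for z in(z0,z1) for a in t])
def hullstat(im,P):
    m=cv2.moments(cv2.convexHull(proj(im,P).astype(np.float32)));return np.array([m["m10"]/m["m00"],m["m01"]/m["m00"]]),m["m00"]
def back(im,uv,z):
    n=cv2.undistortPoints(np.array([[uv]],float),np.array(im["intrinsics"]),np.array(im["dist"]))[0,0]
    R=cv2.Rodrigues(np.array(im["rvec"]))[0];c=-R.T@np.array(im["tvec"]).ravel();d=R.T@np.array([n[0],n[1],1]);return c+d*(z-c[2])/d[2]
def solve(im,uv,z0,z1,d):
    p=back(im,uv,(z0+z1)/2)[:2]
    r=least_squares(lambda p:hullstat(im,cyl(*p,z0,z1,d))[0]-uv,p);return r.x,hullstat(im,cyl(*r.x,z0,z1,d))[1]
def blobs(mask,amin=60):
    n,l,s,c=cv2.connectedComponentsWithStats(mask.astype(np.uint8))
    out=[]
    for i in range(1,n):
        if s[i,4]>amin:
            cn=cv2.findContours((l==i).astype(np.uint8),cv2.RETR_EXTERNAL,cv2.CHAIN_APPROX_NONE)[0][0]
            h=cv2.convexHull(cn);m=cv2.moments(h)
            out.append((np.array([m["m10"]/m["m00"],m["m01"]/m["m00"]]),m["m00"],s[i]))
    return out
def pink(px):
    h=cv2.cvtColor(px,cv2.COLOR_BGR2HSV);H,S,V=[h[...,i].astype(int) for i in range(3)]
    return ((H<6)|(H>170))&(S>85)&(V>110)
def cream(px):
    h=cv2.cvtColor(px,cv2.COLOR_BGR2HSV);H,S,V=[h[...,i].astype(int) for i in range(3)]
    return (V>150)&(S<80)
E
python3 - <<'E'
from h import *
for n in("top","scene"):
    im=vision.get_image(n)
    print(n)
    for c,a,s in blobs(pink(im["pixels"])):
        print("pink",c.round(1),a,s[:4])
        for k,(h,d) in H.items():
            p,ar=solve(im,c,h-9,h,d); print("   ",k,p.round(1),round(ar))
    for c,a,s in blobs(cream(im["pixels"]),200):
        if a<2500:
            p,ar=solve(im,c,14,16,72); print("cream",c.round(1),a,p.round(1),round(ar))
E
```

```text
top
pink [369.1 249.6] 1127.5 [350 231  39  38]
    small [ 472.4 -131.6] 543
    medium [ 470.7 -128.5] 719
    large [ 469.  -125.5] 929
    tallest [ 467.3 -122.4] 1177
pink [428.4 247.9] 671.5 [414 234  30  29]
    small [ 475.8 -237.5] 556
    medium [ 474.  -232.3] 735
    large [ 472.3 -227.1] 947
    tallest [ 470.5 -221.9] 1197
pink [225.9 261.1] 873.5 [209 245  35  34]
    small [451.  123.4] 543
    medium [449.7 121.2] 720
    large [448.5 119.1] 931
    tallest [447.2 116.9] 1180
pink [164.1 262.7] 496.0 [152 250  26  26]
    small [447.8 233.1] 559
    medium [446.6 228.7] 739
    large [445.4 224.3] 953
    tallest [444.3 219.9] 1206
cream [161.3  42.8] 1863.0 [881.6 263.5] 996
cream [345.3 172.4] 1038.0 [620.6 -94.5] 1122
cream [300.4 176. ] 1046.0 [613.4  -9.9] 1125
cream [345.3 172.2] 559.0 [621.1 -94.6] 1121
cream [255.1 179.7] 1038.0 [606.1  75.2] 1129
cream [300.3 175.9] 561.0 [613.6  -9.8] 1124
cream [210.  183.5] 1042.0 [598.4 159.8] 1135
cream [255.1 179.6] 554.0 [606.2  75.2] 1129
cream [210.  183.3] 557.5 [598.8 159.8] 1135
scene
pink [325.1 154.9] 295.0 [31
[... 183 characters left out ...]
382.4 -122.7] 263
    medium [ 409.8 -122.1] 346
    large [ 437.1 -121.5] 448
    tallest [ 464.5 -120.9] 571
pink [374.9 166.3] 170.0 [365 161  21  12]
    small [444.3 235.2] 265
    medium [469.8 224.6] 349
    large [495.2 214.1] 451
    tallest [520.7 203.6] 574
pink [155.2 179. ] 283.5 [143 172  25  15]
    small [ 445.8 -235.1] 303
    medium [ 471.2 -231. ] 400
    large [ 496.6 -226.9] 517
    tallest [ 522.  -222.8] 660
cream [526.7 153.3] 403.5 [381.1 666.1] 319
cream [359.1 223.9] 331.0 [598.2 160.8] 725
cream [317.2 229.5] 354.5 [605.6  76.1] 772
cream [273.4 235.4] 375.5 [613.3  -9. ] 815
cream [228.2 241.2] 399.5 [620.6 -93.7] 851
cream [462.8 314.1] 2188.5 [836.1 274.9] 1168
```

carry_out(series=[[[0, 0, 0, 0, 0, 10.4, 0], [0, 0, 0, 0, 0, 10.4, 0], [0, 0, 0, 0, 0, 10.4, 0], [0, 0, 0, 0, 0, 10.4, 0], [0, 0, 0, 0, 0, 10.4, 0], [0, 0, 0, 0, 0, 10.2, 0], [0, 0, 0, 0, 0, 0, 0]]], force=25)

```text
time_s: 1.58
ee_pos: [223.7, 529.7, 250.4]
ee_rot: [0.688, 0.726, 0.0, -0.0]
contact_force: [-0.6, 0.3, -0.6]
grip_width: 85.7
```

```bash
cat > d.py <<'E'
import sys
from cell import sense,bot
import numpy as np
from scipy.spatial.transform import Rotation as R
s=sense();r=R.from_quat(s["ee_rot"])
yg=np.array([.9962,.0870,0]);z=np.array([0,0,-1.]);x=np.cross(yg,z)
Rg=R.from_matrix(np.column_stack([x,yg,z]))
print("t",round(s["time_s"],2),"pos",s["ee_pos"].round(1),"rotvec err deg",(r.inv()*Rg).as_rotvec(degrees=True).round(2),"w",round(s["grip_width"],1),"F",np.round(s["contact_force"],1),"tip",bot.tip_extent, "q",s["q"].round(2))
if len(sys.argv)>3:
    t=np.array([float(v) for v in sys.argv[1:4]]);print("tool shift mm",r.inv().apply(t-s["ee_pos"]).round(1),"in goal frame",Rg.inv().apply(t-s["ee_pos"]).round(1))
E
python3 d.py 446.5 234 100
```

```text
t 1.57 pos [223.7 529.7 250.4] rotvec err deg [-0.01 -0.02 -1.96] w 85.7 F [-0.6  0.3 -0.6] tip 19.0 q [-1.38  0.73  0.31  1.49 -0.25  0.96 -0.95]
tool shift mm [-307.1  206.8  150.2] in goal frame [-314.   196.2  150.4]
```

carry_out(series=[[[-0.044, 0.028, 0, 0, 0, -2, 0], [-0.045, 0.028, 0, 0, 0, 0, 0], [-0.045, 0.028, 0.01, 0, 0, 0, 0], [-0.045, 0.028, 0.02, 0, 0, 0, 0], [-0.045, 0.028, 0.03, 0, 0, 0, 0], [-0.045, 0.028, 0.03, 0, 0, 0, 0], [-0.045, 0.028, 0.03, 0, 0, 0, 0], [0, 0, 0, 0, 0, 0, 0]]])

```text
time_s: 2.58
ee_pos: [457.2, 229.6, 126.7]
ee_rot: [0.658, 0.753, 0.003, -0.001]
contact_force: [-1.2, 1.7, 0.4]
grip_width: 85.5
```

```bash
python3 d.py 446.5 234 23
python3 - <<'E'
from h import *
for n in("scene","top"):
    im=vision.get_image(n);cv2.imwrite(f"pics/{n}1.png",im["pixels"])
im=vision.get_image("wrist");cv2.imwrite("pics/wrist1.png",im["pixels"])
E
```

```text
t 2.58 pos [457.2 229.6 126.7] rotvec err deg [ 0.15 -0.28  2.69] w 85.5 F [-1.2  1.7  0.4] tip 19.0 q [-0.59  0.81  0.12  1.86 -0.19  0.48 -0.2 ]
tool shift mm [  5.3 -10.3 103.7] in goal frame [  5.3 -10.3 103.7]
```

View pics/scene1.png

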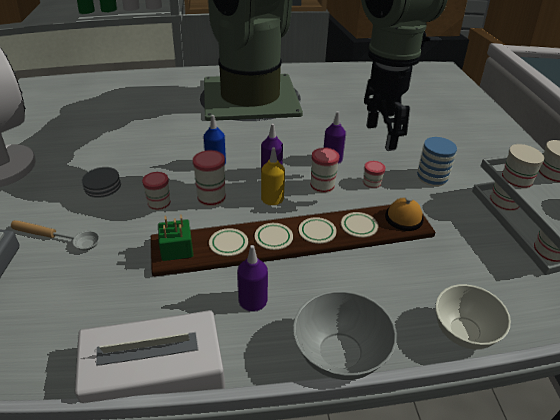

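View pics/wrist1.png

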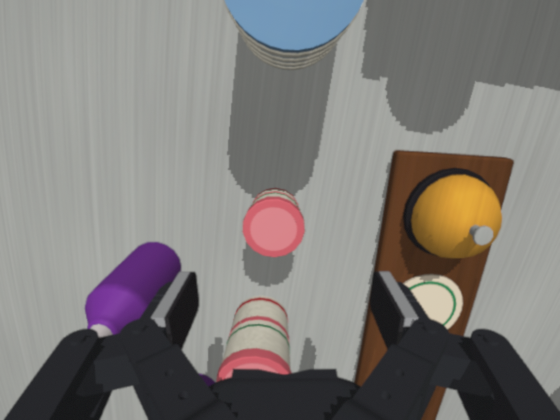

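Wrist view: the small lid is at (273,227) with the jaws spanning either side, and the large tub is below it at (258,360). I'll cross-check the small tub's position with the wrist camera.

```bash
cat >> h.py <<'E'
def wrist():
    from scipy.spatial.transform import Rotation as R
    s=sense();im=vision.get_image("wrist")
    T=np.eye(4);T[:3,:3]=R.from_quat(s["ee_rot"]).as_matrix();T[:3,3]=s["ee_pos"]
    W=np.linalg.inv(T@np.array(im["tool_from_camera"]))
    im["rvec"]=cv2.Rodrigues(W[:3,:3])[0];im["tvec"]=W[:3,3]
    return im
E
python3 - <<'E'
from h import *
im=wrist()
for c,a,s in blobs(pink(im["pixels"]),300):
    print(c.round(1),a,s[:4],[ (k,solve(im,c,h-9,h,d)[0].round(1),solve(im,c,h-9,h,d)[1].round()) for k,(h,d) in list(H.items())[:1]])
E
python3 d.py 446 234 23
```

```text
t 2.77 pos [455.1 234.7 128.8] rotvec err deg [ 0.27 -0.45  2.95] w 85.4 F [ 0.2 -1.  -0.1] tip 19.0 q [-0.6   0.81  0.12  1.86 -0.2   0.48 -0.21]
tool shift mm [ -0.3  -9.6 105.8] in goal frame [ 1.000e-01 -9.100e+00  1.058e+02]Traceback (most recent call last):
  File "<stdin>", line 4, in <module>
AttributeError: 'float' object has no attribute 'round'
```

```bash

python3 - <<'E'
from h import *
im=wrist()
for c,a,s in blobs(pink(im["pixels"]),300):
    print(c.round(1),a,s[:4],[ (k,solve(im,c,h-9,h,d)) for k,(h,d) in list(H.items())[:1]])
E
python3 d.py 446 234 23
```

```text
[273.5 227.8] 2853.0 [243 198  62  60] [('small', (array([447.919758  , 232.77455934]), 3080.5381092870375))]
[252.2 365.2] 1578.5 [217 349  74  32] [('small', (array([445.79806282,  99.16179676]), 1980.7847119385842))]
t 2.83 pos [455.1 234.8 128.9] rotvec err deg [ 0.28 -0.44  2.95] w 85.4 F [-0.2 -0.5 -0.2] tip 19.0 q [-0.6   0.81  0.12  1.86 -0.2   0.48 -0.21]
tool shift mm [ -0.4  -9.7 105.8] in goal frame [ -0.   -9.2 105.9]
```

carry_out(series=[[[0, -0.008, 0.01, 0.3, -0.4, 3, 0], [0, 0, 0.022, 0, 0, 0, 0], [0, 0, 0.022, 0, 0, 0, 0], [0, 0, 0.022, 0, 0, 0, 0], [0, 0, 0.018, 0, 0, 0, 0], [0, 0, 0, 0, 0, 0, 0]]])

```text
time_s: 3.58
ee_pos: [442.1, 238.1, 31.4]
ee_rot: [0.677, 0.736, -0.0, -0.0]
contact_force: [-0.0, -0.2, 0.4]
grip_width: 85.3
```

```bash
python3 d.py 447 233.5 24
```

```text
t 3.58 pos [442.1 238.1  31.4] rotvec err deg [-0.05  0.01 -0.2 ] w 85.3 F [-0.  -0.2  0.4] tip 19.0 q [-0.6   0.98  0.07  1.92 -0.25  0.24 -0.23]
tool shift mm [-5.   4.5  7.4] in goal frame [-5.   4.5  7.4]
```

carry_out(series=[[[-0.005, 0.0045, 0.0075, 0, 0, 0, 0], [0, 0, 0, 0, 0, 0, 0], [0, 0, 0, 0, 0, 0, 0.2]]])

```text
time_s: 3.95
ee_pos: [447.3, 233.8, 24.8]
ee_rot: [0.677, 0.736, 0.0, 0.0]
contact_force: [-0.1, 0.3, -0.1]
grip_width: 69.9
```

```bash
python3 d.py 447 233.5 24
```

```text
t 3.95 pos [447.3 233.8  24.8] rotvec err deg [ 0.02 -0.   -0.22] w 69.9 F [-0.1  0.3 -0.1] tip 19.0 q [-0.58  1.    0.07  1.92 -0.24  0.24 -0.22]
tool shift mm [-0.2 -0.3  0.8] in goal frame [-0.2 -0.3  0.8]
```

carry_out(series=[[[0, 0, 0, 0, 0, 0, 0.4], [0, 0, 0, 0, 0, 0, 0.6], [0, 0, 0, 0, 0, 0, 0.8], [0, 0, 0, 0, 0, 0, 0.8], [0, 0, 0, 0, 0, 0, 0.8], [0, 0, -0.01, 0, 0, 0, 0.8], [0, 0, -0.02, 0, 0, 0, 0.8], [0, 0, -0.02, 0, 0, 0, 0.8], [0, 0, -0.02, 0, 0, 0, 0.8], [0, 0, 0, 0, 0, 0, 0.8]]], force=25)

```text
time_s: 5.2
ee_pos: [447.3, 233.9, 99.8]
ee_rot: [0.677, 0.736, 0.001, 0.0]
contact_force: [0.2, -0.7, -0.7]
grip_width: 44.7
```

```bash
python3 d.py 598.4 160.3 95
python3 - <<'E'
from h import *
im=vision.get_image("scene");cv2.imwrite(f"pics/scene2.png",im["pixels"])
im=wrist();cv2.imwrite("pics/wrist2.png",im["pixels"])
E
```

```text
t 5.2 pos [447.3 233.9  99.8] rotvec err deg [ 0.1  -0.05 -0.24] w 44.7 F [ 0.2 -0.7 -0.7] tip 19.0 q [-0.61  0.86  0.12  1.9  -0.23  0.4  -0.24]
tool shift mm [-85.9 144.4   4.9] in goal frame [-86.5 144.1   4.8]
```

View pics/wrist2.png

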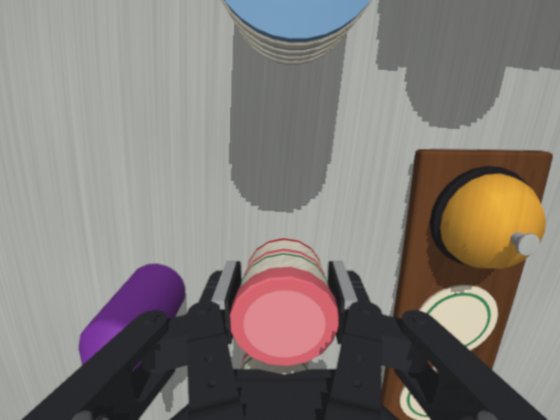

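carry_out(series=[[[-0.008, 0.014, 0, 0, 0, 0, 0.8], [-0.017, 0.028, 0, 0, 0, 0, 0.8], [-0.018, 0.03, 0, 0, 0, 0, 0.8], [-0.018, 0.03, 0, 0, 0, 0, 0.8], [-0.016, 0.027, 0, 0, 0, 0, 0.8], [-0.008, 0.012, 0, 0, 0, 0, 0.8], [0, 0, 0, 0, 0, 0, 0.8]]])

```text
time_s: 6.18
ee_pos: [602.1, 152.3, 93.6]
ee_rot: [0.678, 0.735, -0.003, -0.0]
contact_force: [-0.7, 0.9, -0.8]
grip_width: 44.9
```

```bash
python3 d.py 598.4 160.3 60
python3 - <<'E'
from h import *
im=wrist();cv2.imwrite("pics/wrist3.png",im["pixels"])
E
```

```text
t 6.17 pos [602.1 152.3  93.6] rotvec err deg [-0.26  0.23 -0.38] w 44.9 F [-0.7  0.9 -0.8] tip 19.0 q [-0.36  0.99  0.12  1.45 -0.15  0.72 -0.09]
tool shift mm [ 8.4 -2.9 33.6] in goal frame [ 8.3 -3.  33.6]
```

View pics/wrist3.png

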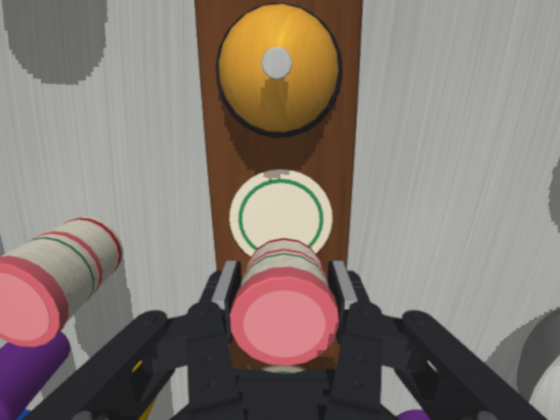

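```bash
cat > off.py <<'E'
import sys
from h import *
from scipy.spatial.transform import Rotation as R
k=sys.argv[1];zg=float(sys.argv[2])  # tcp height above tub foot
tgt=np.array([float(sys.argv[3]),float(sys.argv[4])])
im=wrist();s=sense();h,d=H[k];z=s["ee_pos"][2]-zg
b=max(blobs(pink(im["pixels"]),300),key=lambda b:b[1])
p,a=solve(im,b[0],z+h-9,z+h,d)
print("lid",b[0].round(1),b[1],"box",b[2][:4],"model area",a,"pos",p.round(1),"tcp",s["ee_pos"].round(1))
for c,a,_ in blobs(cream(im["pixels"]),1000):
    q,ar=solve(im,c,14,16,72)
    if abs(a/ar-1)<.15: print("coaster",c.round(0),q.round(1),round(a/ar,2))
r=R.from_quat(s["ee_rot"]);print("tool shift for lid to target",r.inv().apply([*(tgt-p),0]).round(1))
E
python3 off.py small 24.8 598.4 160.3
```

```text
lid [283.8 316.6] 8452.0 box [230 267 109  99] model area 9130.28563392791 pos [601.2 152.6] tcp [601.  153.6  93.9]
coaster [282. 218.] [598.7 160.5] 0.98
tool shift for lid to target [ 7.9 -2.2 -0. ]
```

carry_out(series=[[[0.0075, -0.002, 0, 0, 0, 0, 0.8], [0, 0, 0.015, 0, 0, 0, 0.8], [0, 0, 0.015, 0, 0, 0, 0.8], [0, 0, 0.01, 0, 0, 0, 0.8], [0, 0, 0, 0, 0, 0, 0.8]]])

```text
time_s: 6.9
ee_pos: [596.3, 162.7, 50.1]
ee_rot: [0.677, 0.736, -0.004, -0.001]
contact_force: [-0.5, -0.7, 0.7]
grip_width: 45.1
```

```bash
python3 d.py 598.4 159.8 41; python3 off.py small 24.8 598.4 160.3
```

```text
t 6.9 pos [596.3 162.7  50.1] rotvec err deg [-0.41  0.18 -0.18] w 45.1 F [-0.5 -0.7  0.7] tip 19.0 q [-0.37  1.05  0.11  1.48 -0.16  0.63 -0.1 ]
tool shift mm [-3.   1.9  9.1] in goal frame [-3.1  1.8  9.1]
lid [283.9 316.4] 8425.5 box [230 267 109  99] model area 9190.160423363093 pos [596.1 162.8] tcp [596.6 162.7  50.6]
tool shift for lid to target [-2.7  2.1 -0. ]
```

carry_out(series=[[[-0.0026, 0.002, 0.004, -0.4, 0.2, 0, 0.8], [0, 0, 0, 0, 0, 0, 0.8], [0, 0, 0.0045, 0, 0, 0, 0.8], [0, 0, 0, 0, 0, 0, 0.8]]])

```text
time_s: 7.45
ee_pos: [599.5, 160.0, 42.4]
ee_rot: [0.677, 0.736, 0.001, 0.0]
contact_force: [-0.4, 0.0, -0.6]
grip_width: 45.0
```

```bash
python3 d.py 598.4 159.8 41; python3 off.py small 24.8 598.4 160.3
```

```text
t 7.45 pos [599.5 160.   42.4] rotvec err deg [ 0.14 -0.05 -0.2 ] w 45.0 F [-0.4  0.  -0.6] tip 19.0 q [-0.36  1.06  0.11  1.48 -0.16  0.61 -0.09]
tool shift mm [-0.1 -1.1  1.4] in goal frame [-0.1 -1.1  1.4]
lid [283.8 316.4] 8440.0 box [230 267 109  99] model area 9152.580064646434 pos [599.1 159.7] tcp [599.6 160.   42.6]
tool shift for lid to target [ 0.6 -0.7 -0. ]
```

carry_out(series=[[[0, -0.0005, 0.0014, 0, 0, 0, 0.8], [0, 0, 0, 0, 0, 0, 0.45], [0, 0, 0, 0, 0, 0, 0.2], [0, 0, 0, 0, 0, 0, 0], [0, 0, 0, 0, 0, 0, 0], [0, 0, -0.02, 0, 0, 0, 0], [0, 0, -0.04, 0, 0, 0, 0], [0, 0, -0.05, 0, 0, 0, 0], [0, 0, -0.05, 0, 0, 0, 0], [0, 0, 0, 0, 0, 0, 0]]])

```text
time_s: 8.75
ee_pos: [598.7, 159.6, 212.4]
ee_rot: [0.677, 0.736, 0.003, 0.002]
contact_force: [-0.8, 0.2, 0.6]
grip_width: 85.5
```

```bash
python3 d.py 473 -231.5 200
python3 - <<'E'
from h import *
im=wrist();cv2.imwrite("pics/wrist4.png",im["pixels"])
for c,a,s in blobs(pink(im["pixels"]),300): print(c,a,solve(im,c,52,61,46))
E
```

```text
t 8.75 pos [598.7 159.6 212.4] rotvec err deg [ 0.37 -0.09 -0.22] w 85.5 F [-0.8  0.2  0.6] tip 19.0 q [-0.38  0.82  0.15  1.37 -0.14  0.95 -0.12]
tool shift mm [-379.3 -157.9   10.8] in goal frame [-378.7 -159.3   12.4]
[283.60788711 200.90384076] 1783.5 (array([599.46953312, 158.62902361]), 1889.195214993786)
[118.79052663 234.45413357] 2832.5 (array([437.99896582, 110.30396016]), 1735.3695608786657)
```

View pics/wrist4.png

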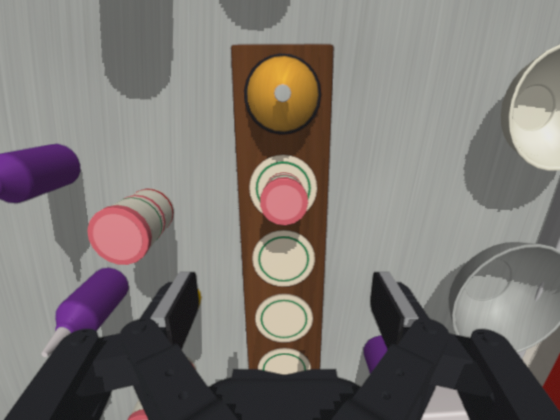

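The small tub stands on coaster a, its lid at (284,201), within about 2 mm of the centre. Next is the medium tub.

carry_out(series=[[[-0.03, -0.012, 0, 0, 0, 0, 0], [-0.045, -0.018, 0, 0, 0, 0, 0], [-0.045, -0.019, 0, 0, 0, 0, 0], [-0.045, -0.019, 0, 0, 0, 0, 0], [-0.045, -0.019, 0, 0, 0, 0, 0], [-0.045, -0.019, 0, 0, 0, 0, 0], [-0.045, -0.019, 0, 0, 0, 0, 0], [-0.045, -0.019, 0, 0, 0, 0, 0], [-0.028, -0.012, 0, 0, 0, 0, 0], [0, 0, 0, 0, 0, 0, 0]]])

```text
time_s: 10.05
ee_pos: [465.6, -236.5, 208.2]
ee_rot: [0.677, 0.736, -0.0, -0.002]
contact_force: [0.6, 1.2, -0.5]
grip_width: 85.6
```

```bash
python3 d.py 473 -231.5 110
python3 - <<'E'
from h import *
im=wrist();cv2.imwrite("pics/wrist5.png",im["pixels"])
for c,a,s in blobs(pink(im["pixels"]),300): print(c,a,[solve(im,c,h-9,h,d) for h,d in H.values()])
E
```

```text
t 10.05 pos [ 465.6 -236.5  208.2] rotvec err deg [-0.2  -0.14 -0.17] w 85.6 F [ 0.6  1.2 -0.5] tip 19.0 q [ 0.38  0.69  0.05  1.73 -0.05  0.73  0.54]
tool shift mm [ 4.2  8.1 98.2] in goal frame [ 4.4  7.8 98.2]
[301.01276554  60.89193652] 6763.0 [(array([ 469.4012093 , -113.63925213]), 2439.4114584565978), (array([ 468.72608474, -116.38098231]), 3531.617234915262), (array([ 468.05685771, -119.15850856]), 5027.030705079407), (array([ 467.39968046, -121.96652817]), 7083.007307087129)]
[294.00817096 196.5221035 ] 2386.5 [(array([ 474.88418702, -235.71447468]), 1757.9559849265497), (array([ 473.87754642, -230.73788009]), 2533.75663748011), (array([ 472.86920313, -225.80218912]), 3591.989055641461), (array([ 471.86719827, -220.91622166]), 5039.542003342183)]
```

View pics/wrist5.png

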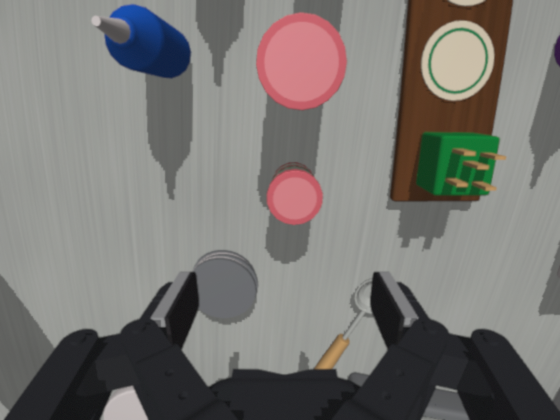

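The medium lid at (294,197) is confirmed at (473.5,-231), and its apparent size matches.

carry_out(series=[[[0.0045, 0.008, 0.02, 0, 0, 0, 0], [0, 0, 0.03, 0, 0, 0, 0], [0, 0, 0.03, 0, 0, 0, 0], [0, 0, 0.02, 0, 0, 0, 0], [0, 0, 0, 0, 0, 0, 0]]])

```text
time_s: 10.72
ee_pos: [475.5, -223.2, 105.4]
ee_rot: [0.674, 0.739, 0.001, -0.003]
contact_force: [0.5, 0.8, 0.1]
grip_width: 85.2
```

```bash
python3 d.py 473.5 -231 40
```

```text
t 10.72 pos [ 475.5 -223.2  105.4] rotvec err deg [-0.17 -0.33  0.32] w 85.2 F [0.5 0.8 0.1] tip 19.0 q [ 0.36  0.86  0.03  1.81 -0.06  0.48  0.53]
tool shift mm [-7.9 -2.5 65.4] in goal frame [-7.5 -2.7 65.4]
```

carry_out(series=[[[-0.008, -0.0025, 0.01, 0, 0, 0, 0], [0, 0, 0, 0, 0, 0, 0], [0, 0, 0.02, 0, 0, 0, 0], [0, 0, 0.02, 0, 0, 0, 0], [0, 0, 0.01, 0, 0, 0, 0], [0, 0, 0, 0, 0, 0, 0]]])

```text
time_s: 11.48
ee_pos: [475.4, -231.7, 46.9]
ee_rot: [0.673, 0.739, 0.002, -0.001]
contact_force: [0.6, -0.6, 0.4]
grip_width: 85.5
```

```bash
python3 d.py 473.5 -231 40
```

```text
t 11.47 pos [ 475.4 -231.7   46.9] rotvec err deg [ 0.08 -0.21  0.35] w 85.5 F [ 0.6 -0.6  0.4] tip 19.0 q [ 0.38  0.97  0.02  1.83 -0.06  0.35  0.55]
tool shift mm [ 0.9 -1.9  6.9] in goal frame [ 0.9 -1.8  6.9]
```

carry_out(series=[[[0.001, -0.002, 0.007, 0, 0, 0, 0.1], [0, 0, 0, 0, 0, 0, 0.3], [0, 0, 0, 0, 0, 0, 0.5], [0, 0, 0, 0, 0, 0, 0.75], [0, 0, 0, 0, 0, 0, 0.75], [0, 0, 0, 0, 0, 0, 0.75]]])

```text
time_s: 12.22
ee_pos: [473.9, -231.1, 41.3]
ee_rot: [0.673, 0.739, 0.002, 0.0]
contact_force: [0.1, -0.5, -1.0]
grip_width: 51.2
```

```bash
python3 d.py 473.5 -231 40
```

```text
t 12.22 pos [ 473.9 -231.1   41.3] rotvec err deg [ 0.2  -0.15  0.35] w 51.2 F [ 0.1 -0.5 -1. ] tip 19.0 q [ 0.39  0.98  0.02  1.83 -0.06  0.33  0.55]
tool shift mm [ 0.2 -0.4  1.3] in goal frame [ 0.2 -0.4  1.3]
```

carry_out(series=[[[0, 0, -0.01, 0, 0, 0, 0.75], [0, 0, -0.03, 0, 0, 0, 0.75], [0, 0, -0.03, 0, 0, 0, 0.75], [0, 0, -0.03, 0, 0, 0, 0.75], [0, 0, -0.02, 0, 0, 0, 0.75], [0, 0, 0, 0, 0, 0, 0.75]]])

```text
time_s: 12.98
ee_pos: [473.2, -231.4, 168.0]
ee_rot: [0.673, 0.739, 0.002, 0.001]
contact_force: [-0.6, -0.3, -2.0]
grip_width: 51.2
```

```bash
python3 d.py 600 -200 160;python3 d.py 605.9 75.6 150
```

```text
t 12.97 pos [ 473.2 -231.4  168. ] rotvec err deg [ 0.25 -0.12  0.35] w 51.2 F [-0.6 -0.3 -2. ] tip 19.0 q [ 0.37  0.75  0.04  1.77 -0.05  0.62  0.54]
tool shift mm [ 19.5 129.1   8.6] in goal frame [ 20.3 129.    8. ]
t 12.97 pos [ 473.2 -231.4  168. ] rotvec err deg [ 0.25 -0.12  0.35] w 51.2 F [-0.6 -0.3 -2. ] tip 19.0 q [ 0.37  0.75  0.04  1.77 -0.05  0.62  0.54]
tool shift mm [293.3 160.6  19.3] in goal frame [294.3 158.9  18. ]
```

carry_out(series=[[[0.006, 0.02, 0, 0, 0, 0, 0.75], [0.014, 0.03, 0, 0, 0, 0, 0.75], [0.02, 0.032, 0, 0, 0, 0, 0.75], [0.03, 0.03, 0, 0, 0, 0, 0.75], [0.038, 0.02, 0, 0, 0, 0, 0.75], [0.04, 0.01, 0, 0, 0, 0, 0.75], [0.04, 0.005, 0, 0, 0, 0, 0.75], [0.04, 0.003, 0, 0, 0, 0, 0.75], [0.035, 0.003, 0, 0, 0, 0, 0.75], [0, 0, 0, 0, 0, 0, 0.75]]])

```text
time_s: 14.22
ee_pos: [602.1, 53.7, 162.4]
ee_rot: [0.674, 0.739, -0.001, -0.003]
contact_force: [-0.0, -1.0, -0.7]
grip_width: 51.0
```

```bash
python3 d.py 605.9 75.6 110; python3 off.py medium 41.3 605.9 75.6
```

```text
t 14.22 pos [602.1  53.7 162.4] rotvec err deg [-0.26 -0.19  0.25] w 51.0 F [-0.  -1.  -0.7] tip 19.0 q [-0.2   0.87  0.12  1.47 -0.13  0.81  0.07]
tool shift mm [21.3  6.  52.4] in goal frame [21.5  5.6 52.4]
lid [283.9 316.7] 11096.0 box [221 260 127 114] model area 11740.548492563656 pos [601.9  53.9] tcp [602.2  51.8 162.4]
coaster [292.  76.] [598.5 161.7] 0.93
coaster [292. 181.] [606.5  73.5] 0.92
tool shift for lid to target [21.2  5.9  0. ]
```

carry_out(series=[[[0.02, 0.0055, 0.02, 0, 0, 0, 0.75], [0, 0, 0.025, 0, 0, 0, 0.75], [0, 0, 0.025, 0, 0, 0, 0.75], [0, 0, 0.01, 0, 0, 0, 0.75], [0, 0, 0, 0, 0, 0, 0.75]]])

```text
time_s: 14.9
ee_pos: [605.2, 70.9, 77.1]
ee_rot: [0.676, 0.737, -0.002, -0.003]
contact_force: [1.2, 0.7, 0.0]
grip_width: 51.1
```

```bash
python3 d.py 605.9 75.6 57.5; python3 off.py medium 41.3 605.9 75.6
```

```text
t 14.9 pos [605.2  70.9  77.1] rotvec err deg [-0.4  -0.07 -0.06] w 51.1 F [1.2 0.7 0. ] tip 19.0 q [-0.22  1.    0.11  1.51 -0.15  0.66  0.05]
tool shift mm [ 4.6  1.2 19.6] in goal frame [ 4.6  1.1 19.6]
lid [283.8 316.8] 11103.0 box [221 260 127 113] model area 11823.735300571192 pos [604.9  71.5] tcp [605.4  71.   77.6]
tool shift for lid to target [ 4.   1.3 -0. ]
```

carry_out(series=[[[0.0044, 0.0012, 0.008, -0.4, 0, 0, 0.75], [0, 0, 0, 0, 0, 0, 0.75], [0, 0, 0.007, 0, 0, 0, 0.75], [0, 0, 0, 0, 0, 0, 0.75]]])

```text
time_s: 15.45
ee_pos: [607.0, 75.9, 63.2]
ee_rot: [0.676, 0.737, 0.002, 0.001]
contact_force: [-0.0, 0.1, -0.8]
grip_width: 50.8
```

```bash
python3 d.py 605.9 75.6 57.5; python3 off.py medium 41.3 605.9 75.6
```

```text
t 15.45 pos [607.   75.9  63.2] rotvec err deg [ 0.2  -0.08 -0.06] w 50.8 F [-0.   0.1 -0.8] tip 19.0 q [-0.23  1.02  0.11  1.51 -0.16  0.62  0.04]
tool shift mm [-0.2 -1.1  5.7] in goal frame [-0.2 -1.1  5.7]
lid [283.9 316.7] 11094.0 box [221 260 127 113] model area 11797.958157495596 pos [606.6  76.4] tcp [607.2  75.9  63.5]
tool shift for lid to target [-0.7 -0.8 -0. ]
```

carry_out(series=[[[-0.0004, -0.001, 0.004, 0, 0, 0, 0.75], [0, 0, 0.0015, 0, 0, 0, 0.75], [0, 0, 0, 0, 0, 0, 0.75]]])

```text
time_s: 15.88
ee_pos: [606.3, 75.3, 57.8]
ee_rot: [0.676, 0.737, 0.002, 0.001]
contact_force: [-1.0, 0.6, -0.8]
grip_width: 51.2
```

```bash
python3 d.py 605.9 75.6 57.5
```

```text
t 15.88 pos [606.3  75.3  57.8] rotvec err deg [ 0.25 -0.08 -0.07] w 51.2 F [-1.   0.6 -0.8] tip 19.0 q [-0.22  1.02  0.1   1.52 -0.16  0.6   0.05]
tool shift mm [ 0.4 -0.3  0.3] in goal frame [ 0.4 -0.3  0.3]
```

carry_out(series=[[[0, 0, 0.0005, 0, 0, 0, 0.6], [0, 0, 0, 0, 0, 0, 0.4], [0, 0, 0, 0, 0, 0, 0.2], [0, 0, 0, 0, 0, 0, 0], [0, 0, 0, 0, 0, 0, 0], [0, 0, -0.02, 0, 0, 0, 0], [0, 0, -0.04, 0, 0, 0, 0], [0, 0, -0.05, 0, 0, 0, 0], [0, 0, -0.04, 0, 0, 0, 0], [0, 0, 0, 0, 0, 0, 0]]])

```text
time_s: 17.12
ee_pos: [605.7, 74.7, 218.1]
ee_rot: [0.676, 0.737, 0.004, 0.002]
contact_force: [0.8, 0.3, -0.7]
grip_width: 85.3
```

```bash
python3 d.py 447 119.5 215
python3 - <<'E'
from h import *
im=wrist();cv2.imwrite("pics/wrist6.png",im["pixels"])
for c,a,s in blobs(pink(im["pixels"]),300): print(c,a,[solve(im,c,h-9+o,h+o,d) for (h,d),o in zip([H["small"],H["medium"],H["large"]],(16,16,0))])
E
```

```text
t 17.12 pos [605.7  74.7 218.1] rotvec err deg [ 0.47 -0.09 -0.1 ] w 85.3 F [ 0.8  0.3 -0.7] tip 19.0 q [-0.24  0.8   0.15  1.4  -0.13  0.94  0.02]
tool shift mm [  58.1 -154.4    1.9] in goal frame [  58.4 -154.2    3.1]
[283.35960166 106.72139889] 2125.5 [(array([599.34542255, 158.43655224]), 2272.574768775259), (array([599.22870104, 158.19029917]), 3314.4135801421944), (array([599.23468617, 158.00887532]), 4184.294748959714)]
[104.98913868 140.36088977] 3514.0 [(array([437.42770583, 116.72191141]), 2156.88905131488), (array([447.57575708, 119.14573245]), 3094.2676830952405), (array([448.70079687, 119.27067637]), 3860.4806868115265)]
[283.93360053 203.26920508] 2495.0 [(array([607.50629998,  69.68913897]), 1803.7100868618581), (array([606.85879629,  75.15783587]), 2605.601434931974), (array([606.79992238,  75.63900434]), 3268.3879516670713)]
```

View pics/wrist6.png

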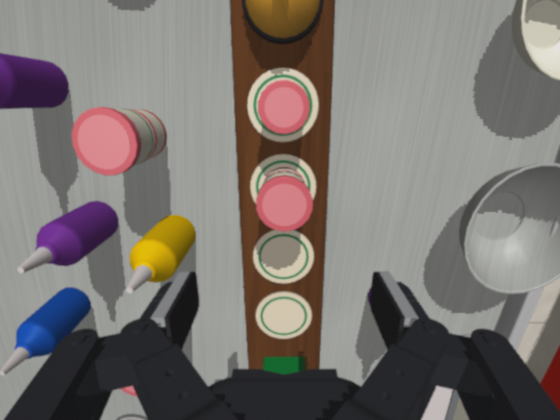

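The medium tub is centred on b at (606.9,75.2) and the small one on a. The large tub's lid at (105,140) gives (448,119.3).

carry_out(series=[[[0.01, -0.025, 0, 0, 0, 0, 0], [0.013, -0.036, 0, 0, 0, 0, 0], [0.014, -0.038, 0, 0, 0, 0, 0], [0.013, -0.035, 0, 0, 0, 0, 0], [0.006, -0.018, 0.01, 0, 0, 0, 0], [0, 0, 0.03, 0, 0, 0, 0], [0, 0, 0.03, 0, 0, 0, 0], [0, 0, 0, 0, 0, 0, 0]]])

```text
time_s: 18.18
ee_pos: [440.6, 118.2, 142.1]
ee_rot: [0.676, 0.737, -0.0, -0.0]
contact_force: [-0.1, 0.2, 0.1]
grip_width: 85.3
```

```bash
python3 d.py 448.2 119.3 58
python3 - <<'E'
from h import *
im=wrist();cv2.imwrite("pics/wrist7.png",im["pixels"])
for c,a,s in blobs(pink(im["pixels"]),300): print(c,a,[solve(im,c,h-9+o,h+o,d) for (h,d),o in zip([H["large"]],(0,))])
E
```

```text
t 18.18 pos [440.6 118.2 142.1] rotvec err deg [-0.02 -0.02 -0.06] w 85.3 F [-0.1  0.2  0.1] tip 19.0 q [-0.39  0.73  0.1   2.03 -0.18  0.38 -0.06]
tool shift mm [ 0.4  7.7 84.1] in goal frame [ 0.4  7.6 84.1]
[506.05548267 191.90712802] 3049.0 [(array([583.61186402, 162.55083898]), 6287.0027109941)]
[296.27319822 237.17007483] 5501.5 [(array([448.60387311, 119.29478077]), 5857.087656684336)]
[495.55195531 303.08034052] 3132.5 [(array([604.72870442,  78.09552182]), 4370.872152111027)]
```

View pics/wrist7.png

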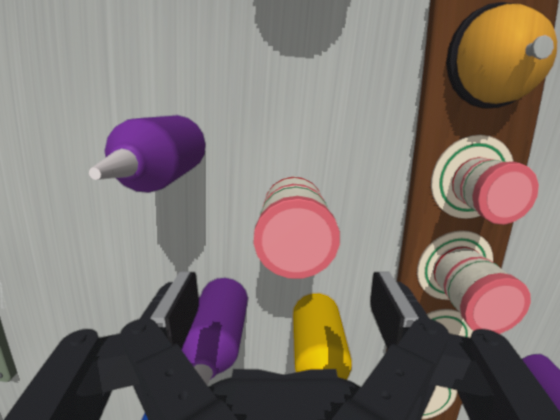

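carry_out(series=[[[0, 0.0075, 0, 0, 0, 0, 0], [0, 0, 0.015, 0, 0, 0, 0], [0, 0, 0.02, 0, 0, 0, 0], [0, 0, 0.02, 0, 0, 0, 0], [0, 0, 0.01, 0, 0, 0, 0], [0, 0, 0, 0, 0, 0, 0]]])

```text
time_s: 18.98
ee_pos: [453.9, 119.8, 81.7]
ee_rot: [0.676, 0.737, 0.004, 0.003]
contact_force: [-1.4, 0.0, 1.0]
grip_width: 85.2
```

```bash
python3 d.py 448.2 119.3 58
```

```text
t 18.98 pos [453.9 119.8  81.7] rotvec err deg [ 0.57 -0.13 -0.08] w 85.2 F [-1.4  0.   1. ] tip 19.0 q [-0.36  0.86  0.06  2.04 -0.2   0.24 -0.04]
tool shift mm [-0.1 -5.9 23.7] in goal frame [-0.  -5.7 23.7]
```

carry_out(series=[[[0, -0.005, 0.01, 0.5, 0, 0, 0], [0, 0, 0, 0, 0, 0, 0], [0, 0, 0.011, 0, 0, 0, 0.1], [0, 0, 0, 0, 0, 0, 0.2]]])

```text
time_s: 19.48
ee_pos: [449.4, 119.7, 60.7]
ee_rot: [0.676, 0.737, 0.002, -0.0]
contact_force: [1.1, 0.6, 0.3]
grip_width: 68.1
```

```bash
python3 d.py 448.2 119.3 58
```

```text
t 19.48 pos [449.4 119.7  60.7] rotvec err deg [ 0.14 -0.15 -0.08] w 68.1 F [1.1 0.6 0.3] tip 19.0 q [-0.35  0.9   0.05  2.05 -0.2   0.19 -0.04]
tool shift mm [-0.3 -1.2  2.7] in goal frame [-0.3 -1.2  2.7]
```

carry_out(series=[[[0, -0.001, 0.0025, 0, 0, 0, 0.25], [0, 0, 0, 0, 0, 0, 0.4], [0, 0, 0, 0, 0, 0, 0.6], [0, 0, 0, 0, 0, 0, 0.7], [0, 0, 0, 0, 0, 0, 0.7]]])

```text
time_s: 20.1
ee_pos: [448.4, 119.6, 58.2]
ee_rot: [0.676, 0.737, 0.002, -0.0]
contact_force: [-0.2, -0.8, -1.1]
grip_width: 56.8
```

```bash
python3 d.py 448.2 119.3 58
```

```text
t 20.1 pos [448.4 119.6  58.2] rotvec err deg [ 0.15 -0.15 -0.08] w 56.8 F [-0.2 -0.8 -1.1] tip 19.0 q [-0.35  0.91  0.04  2.06 -0.2   0.18 -0.04]
tool shift mm [-0.2 -0.2  0.2] in goal frame [-0.2 -0.2  0.2]
```

carry_out(series=[[[0, 0, -0.01, 0, 0, 0, 0.7], [0, 0, -0.03, 0, 0, 0, 0.7], [0, 0, -0.035, 0, 0, 0, 0.7], [0, 0, -0.035, 0, 0, 0, 0.7], [0, 0, -0.03, 0, 0, 0, 0.7], [0, 0, 0, 0, 0, 0, 0.7]]])

```text
time_s: 20.85
ee_pos: [447.5, 118.9, 205.8]
ee_rot: [0.676, 0.737, 0.002, -0.0]
contact_force: [-0.8, 0.2, -1.7]
grip_width: 57.5
```

```bash
python3 d.py 613.4 -9.5 200
```

```text
t 20.85 pos [447.5 118.9 205.8] rotvec err deg [ 0.21 -0.2  -0.1 ] w 57.5 F [-0.8  0.2 -1.7] tip 19.0 q [-0.41  0.62  0.15  1.95 -0.16  0.58 -0.07]
tool shift mm [-142.1  154.3    5.9] in goal frame [-142.4  154.1    5.8]
```

carry_out(series=[[[-0.008, 0.02, 0, 0, 0, 0, 0.7], [-0.015, 0.028, 0, 0, 0, 0, 0.7], [-0.018, 0.03, 0, 0, 0, 0, 0.7], [-0.025, 0.028, 0, 0, 0, 0, 0.7], [-0.027, 0.022, 0, 0, 0, 0, 0.7], [-0.025, 0.015, 0, 0, 0, 0, 0.7], [-0.015, 0.006, 0, 0, 0, 0, 0.7], [0, 0, 0, 0, 0, 0, 0.7]]])

```text
time_s: 21.85
ee_pos: [609.1, -3.5, 201.9]
ee_rot: [0.676, 0.737, 0.001, -0.003]
contact_force: [-0.2, 0.5, -1.1]
grip_width: 56.9
```

```bash
python3 d.py 613.4 -9.5 130; python3 off.py large 58.2 613.4 -9.5
```

```text
t 21.85 pos [609.1  -3.5 201.9] rotvec err deg [-0.19 -0.3   0.02] w 56.9 F [-0.2  0.5 -1.1] tip 19.0 q [-0.1   0.82  0.13  1.41 -0.12  0.92  0.15]
tool shift mm [-6.7  4.  71.9] in goal frame [-6.3  3.7 71.9]
lid [283.9 316.3] 13295.5 box [214 255 141 120] model area 14858.986399317393 pos [608.7  -1.2] tcp [608.9  -2.6 202. ]
coaster [ 14. 105.] [327.3  63.6] 1.07
tool shift for lid to target [-8.7  3.9 -0.1]
```

carry_out(series=[[[-0.0068, 0.0042, 0.02, 0, 0, 0, 0.7], [0, 0, 0.03, 0, 0, 0, 0.7], [0, 0, 0.03, 0, 0, 0, 0.7], [0, 0, 0.02, 0, 0, 0, 0.7], [0, 0, 0, 0, 0, 0, 0.7]]])

```text
time_s: 22.52
ee_pos: [611.3, -4.9, 94.8]
ee_rot: [0.673, 0.739, 0.0, -0.005]
contact_force: [-0.2, -0.4, -0.4]
grip_width: 57.2
```

```bash
python3 d.py 613.4 -9.5 74.4
```

```text
t 22.52 pos [611.3  -4.9  94.8] rotvec err deg [-0.36 -0.43  0.34] w 57.2 F [-0.2 -0.4 -0.4] tip 19.0 q [-0.09  0.97  0.1   1.49 -0.14  0.69  0.17]
tool shift mm [-4.9  1.8 20.4] in goal frame [-4.7  1.7 20.4]
```

carry_out(series=[[[-0.0048, 0.0018, 0.006, -0.4, -0.4, 0, 0.7], [0, 0, 0, 0, 0, 0, 0.7], [0, 0, 0.008, 0, 0, 0, 0.7], [0, 0, 0, 0, 0, 0, 0.7]]])

```text
time_s: 23.02
ee_pos: [614.2, -9.4, 81.2]
ee_rot: [0.673, 0.739, 0.001, 0.001]
contact_force: [0.2, -0.0, -1.0]
grip_width: 56.8
```

```bash
python3 d.py 613.4 -9.5 74.4
```

```text
t 23.02 pos [614.2  -9.4  81.2] rotvec err deg [ 0.19 -0.    0.38] w 56.8 F [ 0.2 -0.  -1. ] tip 19.0 q [-0.08  0.99  0.1   1.5  -0.14  0.66  0.17]
tool shift mm [-0.  -0.9  6.8] in goal frame [-0.  -0.8  6.8]
```

carry_out(series=[[[0, -0.001, 0.005, 0, 0, 0, 0.7], [0, 0, 0.0015, 0, 0, 0, 0.7], [0, 0, 0, 0, 0, 0, 0.7]]])

```text
time_s: 23.4
ee_pos: [613.3, -9.5, 74.6]
ee_rot: [0.673, 0.739, 0.001, 0.001]
contact_force: [-0.6, -0.0, -0.7]
grip_width: 57.3
```

```bash
python3 d.py 613.4 -9.5 74.4
```

```text
t 23.4 pos [613.3  -9.5  74.6] rotvec err deg [ 0.22 -0.    0.38] w 57.3 F [-0.6 -0.  -0.7] tip 19.0 q [-0.08  1.    0.1   1.5  -0.14  0.64  0.17]
tool shift mm [-0.   0.1  0.2] in goal frame [-0.   0.1  0.2]
```

carry_out(series=[[[0, 0, 0.0003, 0, 0, 0, 0.5], [0, 0, 0, 0, 0, 0, 0.3], [0, 0, 0, 0, 0, 0, 0.1], [0, 0, 0, 0, 0, 0, 0], [0, 0, 0, 0, 0, 0, 0], [0, 0, -0.02, 0, 0, 0, 0], [0, 0, -0.04, 0, 0, 0, 0], [0, 0, -0.05, 0, 0, 0, 0], [0, 0, -0.03, 0, 0, 0, 0], [0, 0, 0, 0, 0, 0, 0]]])

```text
time_s: 24.65
ee_pos: [612.7, -9.6, 218.8]
ee_rot: [0.673, 0.739, 0.001, 0.001]
contact_force: [-0.7, -0.4, -0.7]
grip_width: 85.0
```

```bash
python3 d.py 467 -122 215
python3 - <<'E'
from h import *
im=wrist();cv2.imwrite("pics/wrist8.png",im["pixels"])
for c,a,s in blobs(pink(im["pixels"]),300): print(c,a,[solve(im,c,h-9+o,h+o,d) for (h,d),o in zip(H.values(),(16,16,16,0))])
E
```

```text
t 24.65 pos [612.7  -9.6 218.8] rotvec err deg [ 0.22 -0.    0.37] w 85.0 F [-0.7 -0.4 -0.7] tip 19.0 q [-0.1   0.81  0.13  1.39 -0.12  0.95  0.15]
tool shift mm [ -98.3 -155.6    3.2] in goal frame [ -99.3 -154.9    3.8]
[286.20808482  12.45500331] 1257.5 [(array([600.27867335, 148.27013148]), 2862.287149643858), (array([600.53445533, 143.27982362]), 4137.606468803089), (array([600.79662835, 138.24546057]), 5883.868517518671), (array([600.84540027, 137.49496954]), 7244.170440925311)]
[285.67014223 104.95155598] 3117.0 [(array([606.77969511,  75.4372578 ]), 2272.805027414928), (array([606.62068809,  75.1178053 ]), 3313.7779628396383), (array([606.46727331,  74.75180957]), 4746.853720855783), (array([606.47227493,  74.52785313]), 5870.370952123776)]
[285.04576473 209.88274875] 3492.5 [(array([615.53134711, -21.80407478]), 1764.8066874146461), (array([614.80821057, -15.61839949]), 2548.700018075062), (array([614.0978626,  -9.7921727]), 3619.617906770087), (array([614.03534062,  -9.07961716]), 4454.711405690876)]
[120.92163767 301.28942281] 2414.0 [(array([ 442.91138139, -146.35288151]), 1324.0024409187026), (array([ 453.08549324, -132.6309298 ]), 1884.4681313910987), (array([ 463.2551762 , -118.95576786]), 2645.7641181274084), (array([ 464.36891935, -117.62080248]), 3223.182574403938)]
```

View pics/wrist8.png

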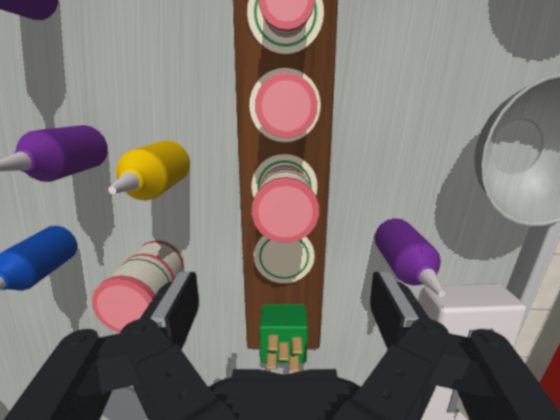

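Large is on c at (614.1,-9.8). Last comes the tallest.

carry_out(series=[[[-0.015, -0.023, 0, 0, 0, 0, 0], [-0.022, -0.036, 0, 0, 0, 0, 0], [-0.023, -0.037, 0, 0, 0, 0, 0], [-0.022, -0.036, 0, 0, 0, 0, 0], [-0.012, -0.018, 0.01, 0, 0, 0, 0], [0, 0, 0.02, 0, 0, 0, 0], [0, 0, 0.02, 0, 0, 0, 0], [0, 0, 0, 0, 0, 0, 0]]])

```text
time_s: 25.7
ee_pos: [463.4, -119.8, 159.2]
ee_rot: [0.673, 0.739, -0.002, -0.004]
contact_force: [-0.1, -0.4, 0.5]
grip_width: 85.3
```

```bash
python3 d.py 467 -122 76
python3 - <<'E'
from h import *
im=wrist();cv2.imwrite("pics/wrist9.png",im["pixels"])
for c,a,s in blobs(pink(im["pixels"]),300): print(c,a,[solve(im,c,h-9+o,h+o,d) for (h,d),o in zip([H["tallest"]],(0,))])
E
```

```text
t 25.7 pos [ 463.4 -119.8  159.2] rotvec err deg [-0.48 -0.13  0.38] w 85.3 F [-0.1 -0.4  0.5] tip 19.0 q [ 0.14  0.72  0.07  1.93 -0.1   0.5   0.38]
tool shift mm [-2.7  4.  83.2] in goal frame [-2.5  3.4 83.2]
[534.9446996   93.13068967] 4463.5 [(array([603.83911559, -12.47687914]), 9676.308142659196)]
[290.64920706 240.74053229] 6663.0 [(array([ 467.36114839, -121.38692548]), 7073.043836723198)]
```

View pics/wrist9.png

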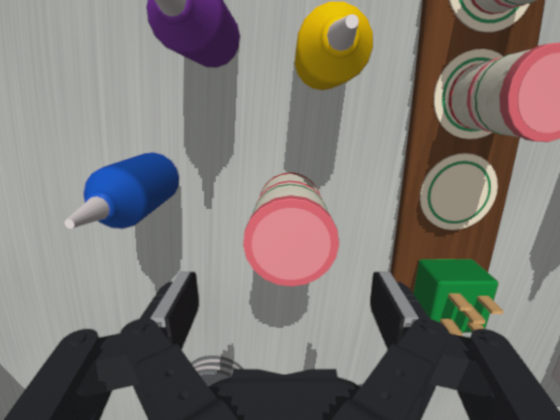

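carry_out(series=[[[-0.002, 0.0038, 0, -0.5, 0, 0, 0], [0, 0, 0, 0, 0, 0, 0], [0, 0, 0.015, 0, 0, 0, 0], [0, 0, 0.015, 0, 0, 0, 0], [0, 0, 0, 0, 0, 0, 0]]])

```text
time_s: 26.38
ee_pos: [469.3, -121.6, 131.4]
ee_rot: [0.673, 0.74, 0.002, 0.001]
contact_force: [0.1, 0.4, -0.6]
grip_width: 85.5
```

```bash
python3 d.py 467.2 -121.6 76
```

```text
t 26.38 pos [ 469.3 -121.6  131.4] rotvec err deg [ 0.32 -0.06  0.41] w 85.5 F [ 0.1  0.4 -0.6] tip 19.0 q [ 0.16  0.77  0.06  1.95 -0.11  0.42  0.39]
tool shift mm [ 0.1 -2.4 55.4] in goal frame [ 0.1 -2.1 55.4]
```

carry_out(series=[[[0, -0.002, 0, 0.3, 0, 0, 0], [0, 0, 0.015, 0, 0, 0, 0], [0, 0, 0.02, 0, 0, 0, 0], [0, 0, 0.012, 0, 0, 0, 0], [0, 0, 0, 0, 0, 0, 0]]])

```text
time_s: 27.0
ee_pos: [468.4, -122.0, 86.3]
ee_rot: [0.673, 0.74, 0.001, 0.001]
contact_force: [0.3, -0.4, 0.4]
grip_width: 85.1
```

```bash
python3 d.py 467.2 -121.6 76
```

```text
t 27.0 pos [ 468.4 -122.    86.3] rotvec err deg [0.19 0.02 0.42] w 85.1 F [ 0.3 -0.4  0.4] tip 19.0 q [ 0.16  0.86  0.04  1.98 -0.11  0.3   0.4 ]
tool shift mm [ 0.5 -1.2 10.3] in goal frame [ 0.5 -1.2 10.3]
```

carry_out(series=[[[0.0004, -0.001, 0.01, 0, 0, 0, 0], [0, 0, 0, 0, 0, 0, 0], [0, 0, 0, 0, 0, 0, 0.15], [0, 0, 0, 0, 0, 0, 0.3], [0, 0, 0, 0, 0, 0, 0.5], [0, 0, 0, 0, 0, 0, 0.6], [0, 0, 0, 0, 0, 0, 0.6]]])

```text
time_s: 27.88
ee_pos: [467.9, -121.8, 77.3]
ee_rot: [0.673, 0.74, 0.002, 0.002]
contact_force: [-0.3, 0.4, -1.4]
grip_width: 63.1
```

```bash
python3 d.py 467.2 -121.6 76
```

```text
t 27.88 pos [ 467.9 -121.8   77.3] rotvec err deg [0.3  0.05 0.42] w 63.1 F [-0.3  0.4 -1.4] tip 19.0 q [ 0.17  0.88  0.04  1.98 -0.12  0.28  0.4 ]
tool shift mm [ 0.3 -0.7  1.3] in goal frame [ 0.3 -0.7  1.3]
```

carry_out(series=[[[0, 0, -0.01, 0, 0, 0, 0.6], [0, 0, -0.03, 0, 0, 0, 0.6], [0, 0, -0.035, 0, 0, 0, 0.6], [0, 0, -0.03, 0, 0, 0, 0.6], [0, 0, -0.015, 0, 0, 0, 0.6], [0, 0, 0, 0, 0, 0, 0.6]]])

```text
time_s: 28.62
ee_pos: [466.7, -121.7, 203.9]
ee_rot: [0.673, 0.74, 0.002, 0.002]
contact_force: [0.1, 0.3, -2.0]
grip_width: 62.8
```

```bash
python3 d.py 620.6 -94.1 200
```

```text
t 28.62 pos [ 466.7 -121.7  203.9] rotvec err deg [0.35 0.06 0.41] w 62.8 F [ 0.1  0.3 -2. ] tip 19.0 q [ 0.14  0.64  0.09  1.88 -0.1   0.61  0.38]
tool shift mm [ 13.  155.7   4.9] in goal frame [ 14.1 155.7   3.9]
```

carry_out(series=[[[0.001, 0.017, 0, 0, 0, 0, 0.6], [0.002, 0.025, 0, 0, 0, 0, 0.6], [0.002, 0.028, 0, 0, 0, 0, 0.6], [0.002, 0.028, 0, 0, 0, 0, 0.6], [0.002, 0.026, 0, 0, 0, 0, 0.6], [0.001, 0.018, 0, 0, 0, 0, 0.6], [0, 0.006, 0, 0, 0, 0, 0.6], [0, 0, 0, 0, 0, 0, 0.6]]])

```text
time_s: 29.62
ee_pos: [614.6, -97.0, 199.5]
ee_rot: [0.673, 0.739, -0.0, -0.001]
contact_force: [-0.2, -0.9, -1.6]
grip_width: 62.9
```

```bash
python3 d.py 620.8 -94.1 93.5
python3 - <<'E'
from h import *
im=vision.get_image("scene");cv2.imwrite(f"pics/scene10.png",im["pixels"])
E
```

```text
t 29.62 pos [614.6 -97.  199.5] rotvec err deg [-0.1  -0.05  0.36] w 62.9 F [-0.2 -0.9 -1.6] tip 19.0 q [ 0.05  0.84  0.12  1.36 -0.11  0.94  0.29]
tool shift mm [  2.2   6.7 105.9] in goal frame [  2.3   6.5 106. ]
```

View pics/scene10.png

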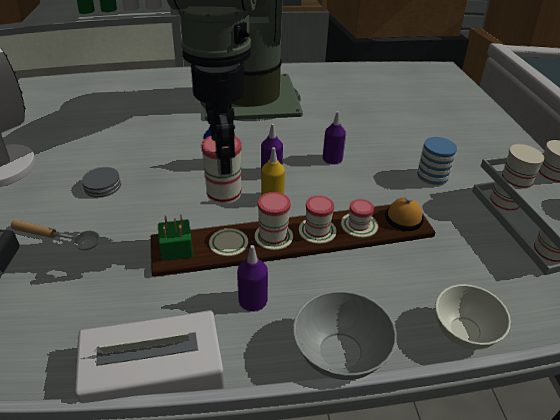

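The scene view shows the tallest tub hanging upright above d, with small, medium and large standing in order towards the bell.

carry_out(series=[[[0.002, 0.006, 0.015, 0, 0, 0, 0.6], [0, 0, 0.025, 0, 0, 0, 0.6], [0, 0, 0.025, 0, 0, 0, 0.6], [0, 0, 0.012, 0, 0, 0, 0.6], [0, 0, 0, 0, 0, 0, 0.6]]])

```text
time_s: 30.3
ee_pos: [619.2, -94.2, 117.9]
ee_rot: [0.674, 0.739, -0.001, -0.002]
contact_force: [0.6, 0.1, -1.8]
grip_width: 63.2
```

```bash
python3 d.py 620.8 -94.1 93.5
```

```text
t 30.3 pos [619.2 -94.2 117.9] rotvec err deg [-0.17 -0.08  0.31] w 63.2 F [ 0.6  0.1 -1.8] tip 19.0 q [ 0.05  0.96  0.1   1.42 -0.12  0.78  0.29]
tool shift mm [-0.1  1.7 24.4] in goal frame [-0.1  1.6 24.4]
```

carry_out(series=[[[0, 0.0016, 0.008, 0, 0, 0, 0.6], [0, 0, 0.01, 0, 0, 0, 0.6], [0, 0, 0, 0, 0, 0, 0.6]]])

```text
time_s: 30.68
ee_pos: [621.5, -94.1, 100.0]
ee_rot: [0.674, 0.739, -0.0, -0.001]
contact_force: [0.0, -0.7, -1.1]
grip_width: 62.7
```

```bash
python3 d.py 620.8 -94.1 93.5
```

```text
t 30.68 pos [621.5 -94.1 100. ] rotvec err deg [-0.06 -0.06  0.31] w 62.7 F [ 0.  -0.7 -1.1] tip 19.0 q [ 0.06  0.98  0.1   1.42 -0.12  0.74  0.29]
tool shift mm [ 0.  -0.7  6.5] in goal frame [ 0.  -0.7  6.5]
```

carry_out(series=[[[0, -0.0008, 0.005, 0, 0, 0, 0.6], [0, 0, 0.0012, 0, 0, 0, 0.6], [0, 0, 0, 0, 0, 0, 0.6]]])

```text
time_s: 31.05
ee_pos: [620.8, -94.2, 93.8]
ee_rot: [0.674, 0.739, 0.0, -0.0]
contact_force: [-0.5, 0.3, 0.1]
grip_width: 62.7
```

```bash
python3 d.py 620.8 -94.1 93.5
```

```text
t 31.05 pos [620.8 -94.2  93.8] rotvec err deg [-0.02 -0.05  0.31] w 62.7 F [-0.5  0.3  0.1] tip 19.0 q [ 0.06  0.99  0.1   1.43 -0.12  0.73  0.29]
tool shift mm [ 0.1 -0.   0.3] in goal frame [ 0.1 -0.   0.3]
```

carry_out(series=[[[0, 0, 0.0003, 0, 0, 0, 0.4], [0, 0, 0, 0, 0, 0, 0.2], [0, 0, 0, 0, 0, 0, 0], [0, 0, 0, 0, 0, 0, 0], [0, 0, 0, 0, 0, 0, 0], [0, 0, -0.02, 0, 0, 0, 0], [0, 0, -0.04, 0, 0, 0, 0], [0, 0, -0.045, 0, 0, 0, 0], [0, 0, -0.03, 0, 0, 0, 0], [0, 0, 0, 0, 0, 0, 0]]])

```text
time_s: 32.3
ee_pos: [620.8, -94.4, 233.1]
ee_rot: [0.674, 0.739, 0.0, -0.0]
contact_force: [1.0, 0.2, -1.0]
grip_width: 85.5
```

```bash
python3 d.py 500 -200 240
```

```text
t 32.3 pos [620.8 -94.4 233.1] rotvec err deg [ 0.   -0.04  0.3 ] w 85.5 F [ 1.   0.2 -1. ] tip 19.0 q [ 0.05  0.82  0.12  1.3  -0.1   1.03  0.28]
tool shift mm [ -94.  -130.1   -7. ] in goal frame [ -94.7 -129.6   -6.9]
```

carry_out(series=[[[-0.03, -0.02, -0.01, 0, 0, 0, 0], [-0.035, -0.03, -0.01, 0, 0, 0, 0], [-0.035, -0.04, 0, 0, 0, 0, 0], [-0.035, -0.04, 0, 0, 0, 0, 0], [-0.035, -0.03, 0, 0, 0, 0, 0], [-0.03, -0.03, 0, 0, 0, 0, 0], [0, 0, 0, 0, 0, 0, 0], [0, 0, 0, 0, 0, 0, 0]]])

```text
time_s: 33.3
ee_pos: [443.5, -316.0, 247.7]
ee_rot: [0.673, 0.74, -0.001, -0.004]
contact_force: [0.4, 0.5, -0.1]
grip_width: 85.6
```

```bash
python3 - <<'E'
from h import *
print(sense()["ee_pos"],sense()["time_s"])
for n in("top","scene"):
    im=vision.get_image(n);cv2.imwrite(f"pics/{n}11.png",im["pixels"])
    for c,a,s in blobs(pink(im["pixels"]),80): print(n,c.round(1),a,[solve(im,c,h-9+16,h+16,d)[0].round(1) for h,d in H.values()])
    h=cv2.cvtColor(im["pixels"],cv2.COLOR_BGR2HSV)
    m=(abs(h[...,0].astype(int)-24)<6)&(h[...,1]>170)&(h[...,2]>90)
    print([(b[0].round(1),b[1]) for b in blobs(m)])
    o=cv2.imread(f"pics/{n}0.png");h=cv2.cvtColor(o,cv2.COLOR_BGR2HSV);m=(abs(h[...,0].astype(int)-24)<6)&(h[...,1]>170)&(h[...,2]>90)
    print("before",[(b[0].round(1),b[1]) for b in blobs(m)])
E
```

```text
[ 443.52973374 -316.00328967  247.67977546] 33.3
top [352.1 158.5] 1052.0 [array([ 635.8, -102. ]), array([630.7, -99.5]), array([625.6, -97.1]), array([620.4, -94.5])]
top [302.1 164.5] 823.5 [array([624.2, -11.7]), array([619.3, -11.1]), array([614.4, -10.5]), array([609.5,  -9.9])]
top [253.1 171. ] 641.5 [array([611.8,  76.4]), array([607.2,  75.2]), array([602.6,  74. ]), array([597.9,  72.8])]
top [206.9 177.2] 470.0 [array([600.1, 159.1]), array([595.7, 156.1]), array([591.3, 153.2]), array([586.9, 150.3])]
[(array([291.1, 243.3]), 477.5)]
before [(array([290.8, 243.3]), 463.5)]
scene [226. 199.] 637.5 [array([548.2, -92.4]), array([571. , -92.7]), array([593.9, -93.1]), array([616.7, -93.4])]
scene [273.9 201.7] 485.0 [array([565.4,  -2.8]), array([587.8,  -6.1]), array([610. ,  -9.3]), array([632.3, -12.5])]
scene [319.7 204. ] 358.0 [array([581. ,  82.5]), array([603. ,  76.6]), array([624.8,  70.6]), array([646.5,  64.8])]
scene [361.6 206.1] 257.5 [array([595.4, 160.7]), array([616.8, 152.3]), array([638.1, 143.9]), array([659.4, 135.4])]
[(array([277.9, 175. ]), 306.5)]
before [(array([277.8, 179.5]), 418.0)]
```

View pics/top11.png

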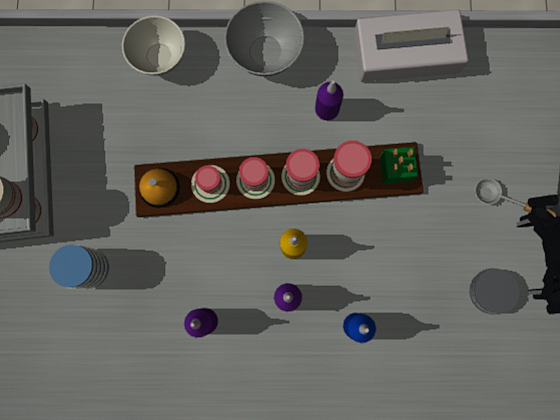

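View pics/scene11.png

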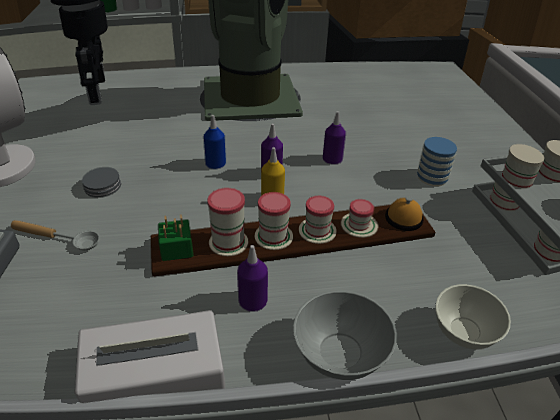

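All four tubs are upright and within about 2 mm of their coaster centres. The bottle sits at the same place in the top view, and the arm is clear. Handing in.

```bash
python3 -c "
from cell import bot;print(bot.hand_in())"
```

```text
the job is handed in; nothing more can be done
None
```

All four tubs stand on the coasters in size order: small on coaster a beside the bell, medium on b, large on c and tallest on d. I gripped each just under the lid, carried it upright and let it go. The last move ended at 33.3 s of the 112 s allowed, the arm was clear of everything, and I handed the job in.

- **Centring:** In the final top view the tubs are 0.5–2 mm from their coaster centres. The scene camera reads up to about 4 mm off along x (small, medium, large and tallest each about 3–4 mm nearer the robot). It also read tubs about 3 mm nearer the robot than the top view did at the start, so I took this as calibration difference.
- **Sauce bottle:** It has not moved in the top view (pixel 291,243 before and after). In the scene view the large tub now hides its lower part, so that view could not confirm it.

No check failed.

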